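# Line up wrench sockets by size in the socket rack

### The job

Put the four loose sockets away in the socket rack in order of size: the smallest on the mark next to the red end block, then growing mark by mark to the largest next to the grey end. Lift each over the rack's lip and stand it upright, open end up, centred on its mark; leave the spray can where it stands.

Things in the scene. Friction and masses are not known exactly. Their poses are not given: they have to be found in the camera images.
- socket_22_mid (a point): the smallest of four plain steel wrench sockets (round, solid to the gripper, standing upright on the table with the dark open hexagon up): 22 mm diameter, 46 mm tall. The point is at its centre, half-way up (23 mm above its underside); z along its axis. The smaller the diameter, the shorter the socket.
- socket_29_mid (a point): the second smallest of four plain steel wrench sockets (round, solid to the gripper, standing upright on the table with the dark open hexagon up): 29 mm diameter, 56 mm tall. The point is at its centre, half-way up (28 mm above its underside); z along its axis. The smaller the diameter, the shorter the socket.
- socket_36_mid (a point): the second largest of four plain steel wrench sockets (round, solid to the gripper, standing upright on the table with the dark open hexagon up): 36 mm diameter, 66 mm tall. The point is at its centre, half-way up (33 mm above its underside); z along its axis. The smaller the diameter, the shorter the socket.
- socket_44_mid (a point): the largest of four plain steel wrench sockets (round, solid to the gripper, standing upright on the table with the dark open hexagon up): 44 mm diameter, 78 mm tall. The point is at its centre, half-way up (39 mm above its underside); z along its axis. The smaller the diameter, the shorter the socket.
- mark_a: first of four round flat marks (plain yellow, 50 mm diameter), 75 mm apart in a straight row in the order a, b, c, d, on the floor of the fixed grey socket rack. Origin at its centre, on the rack's floor, 4 mm above the table; y runs along the row from a to d, x across it, z up.
- mark_b: second mark, like mark_a, origin and axes alike. The rack is a trough 74 mm wide inside, the marks on its middle line; along both long sides runs a lip 4 mm thick, its top 22 mm above the table.
- mark_c: third mark, like mark_a, origin and axes alike. The rack's ends are closed by a red and a grey block, inner faces 47.5 mm beyond the centres of the end marks.
- mark_d: fourth and last mark, at the other end of the row from mark_a, origin and axes alike.
- red_end: the red block (82 x 16 x 28 mm) that closes one end of the rack, fixed; a grey block of the same size closes the other. Which end is red changes. Origin at the centre of its underside, at table height, on the row's line 55.5 mm beyond the nearest mark.
- spray_can: a white spray can with a label, 60 mm diameter, 150 mm tall, standing loose on the table to the robot's left of the rack (y above 0.33); origin at the centre of its underside. A loose screwdriver (to the right of the work, y below -0.33) and a low tub (beyond the rack, x above 0.75) also lie about and are not needed.
Things that resemble listed ones, but are neither listed nor needed, are in the scene too. Leave any pink look-alike of the part that bears socket_36_mid alone. What is shaped like the part that bears socket_29_mid but green is not meant.

How it is judged:
By the outcome, as a careful person would: the job done as asked, in the order asked, and still so for the second after the job is handed in, with the robot touching nothing.
It also fails if it takes over 102 s, if anything falls off the work surface, if the arm or the gripper's body presses on something with over 40 N, if the wrist force passes 120 N, or if a joint passes its speed limit or range.

### The arm

A 7-joint arm with a two-finger parallel gripper is mounted at the origin on the work surface. World frame = base frame: x ahead of the robot, y to its left, z up, the work surface at z = 0. Lengths are in m, angles in rad, forces in N, time in s.
With the tool pointing down it reaches from about 0.35 to 0.9 m from the base axis. Payload 8.1 kg.
Tool frame: the origin (TCP) lies on the centre line of the jaws, within the pads' length; the fingertips stand 17 mm ahead of it and the grasp point (between the pads) lies 2 mm behind it; z points along the fingers, y is the direction in which the jaws open and shut (so a half turn about z gives the same grasp; the last joint's range is limited). The gripper opens to 92 mm and grips with 3 to 60 N. Pads are 19 mm wide; open, the fingers measure 130 mm over their backs; the gripper's body (75 mm by 190 mm) begins 47 mm behind the grasp point.
Start: joints at [1.242, 0.434, 0.025, 1.573, -0.012, 1.134, -0.075], TCP at [0.14, -0.609, 0.244] pointing down, gripper open.
Joint ranges: [-2.62, 2.62], [-0.44, 2.09], [-1.27, 1.32], [0.08, 2.57], [-1.32, 4.46], [0.12, 2], [-2.74, 2.74]. Speed limits (rad/s): [2.22, 2.22, 3.01, 3.01, 3.14, 3.14, 3.14].

### API

Orientations are given as a rotation vector (axis times angle).
In Python, from cell import arm gives the robot as it stands.
- The arm moves only by the shell command python3 -m creep 'ROWS' [FORCE]. ROWS is JSON, a list that holds one entry, the list of rows, each a list of 7 numbers: the shift along the world's x, y, z in cm, then the turn, a rotation vector about the world's x, y, z in degrees, then the opening, from -1 (shut) to 1 (fully open), so that 0 is half open. In form: [[[tx, ty, tz, ax, ay, az, jaw], ...]]. A call has 1 to 5 rows; each row is the pose to reach, as a shift and turn from the pose commanded when the call began; what a row does not reach only later rows make up. A row lasts 1/10 s, in which the tool goes at most 50 mm and 8.59 degrees, less where a joint would pass 70% of its speed; a pose out of reach is approached as far as the arm can. A call with a gripper value outside its range is refused whole. The fingers move at their own pace and stop on an object; FORCE is the grip in N (left out, the last holds). Time passes only in rows, so rows that repeat a pose let the fingers close. It gives the time, the measured TCP pose, the force and the opening at its end, in the units of the state.
- arm.observe(): the state, without advancing time (a new reading comes with each control period).
- arm.get_image(name): name is "side" or "top" or "wrist"; returns the picture (420x560x3 uint8, red, green, blue); there is no depth.
- arm.camera_model(name): a dict with "vfov" (degrees; the focal length in pixels is half the picture's height over the tangent of half this angle, whatever the lens; pixels are square), "cx", "cy" (the principal point, pixels), "k1" (the pictures are not rectified: a ray, as slopes to the right and down, at radius r is drawn at 1 + k1 r^2 times it, then the intrinsics apply), "cam_to_world" (4x4, takes a point from camera to world coordinates); the wrist camera has in their place "T_tool_cam" (4x4, takes a point from camera to tool coordinates, whose origin is the TCP and whose axes are the flange's). Camera axes: x right, y down, z forward; pixel columns grow to the right and rows downward; lengths in m; the calibration is good to about 2 mm. A picture is of the moment at which its call begins: read the wrist's pose just before it. camera_model takes no time and is no camera call.
- arm.sign_off(): hands the job in, once; it reports no verdict.
The state is a dict: "clock": time; "joints": joint angles; "dq": joint speeds; "joint_efforts": joint torques, N m; "position": TCP position; "ee_rot": TCP orientation; "force": force on the tool from outside, world axes, zero at the start; "ft_torque": the same for the moment, N m; "width": opening from 0.0 (shut) to 1.0 (fully open).
Only numpy, scipy, OpenCV 4.12 (cv2) and the standard library are available. Lean on these libraries where they do the work, as an engineer would, in place of code of your own. Each camera call takes 0.05 s, during which the arm holds its last target.

## Working session

There is one attempt and no reset: what is moved stays moved. The work goes in short steps, Python scripts to look and compute and a shell command to move; the robot and the scene stay as the last step left them, time stands still between calls to the robot, and variables do not carry over. Pictures are saved under pics/ and viewed, and the job is handed in when it is done.

```bash
ls; mkdir -p pics; python3 - <<'E'
from cell import arm
import cv2
s=arm.observe(); print(s)
for n in ("top","side"):
    im=arm.get_image(n); cv2.imwrite(f"pics/{n}0.png",im[:,:,::-1]); print(n,arm.camera_model(n))
print(arm.camera_model("wrist"))
E
```

```text
pics
{'clock': 0.0, 'joints': array([ 1.24239341,  0.43524933,  0.02498605,  1.57406759, -0.01157918,
        1.13399764, -0.07512363]), 'dq': array([-7.78619682e-06,  4.63751020e-04, -1.06026028e-03, -7.19269323e-04,
        8.19400106e-04, -1.51577637e-03,  8.94201838e-04]), 'joint_efforts': array([-2.85375072e-04, -6.67874622e+01,  9.84750688e-01, -3.14462829e+01,
       -6.04867330e-02,  4.29584796e-02,  1.86236693e-04]), 'position': array([ 0.13975916, -0.60869124,  0.24294015]), 'ee_rot': array([-3.12007868e+00, -3.53613887e-01,  5.39498497e-04]), 'force': array([0.05798901, 0.00132159, 0.15466787]), 'ft_torque': array([-0.05993986,  0.02023582, -0.03145371]), 'width': 1.0001043794226536}
top {'vfov': 57.032742472401075, 'cx': 281.0700240425302, 'cy': 208.92620172581263, 'k1': -0.053566632285276396, 'cam_to_world': array([[-0.00214797, -0.98495527,  0.17279614,  0.36583507],
       [-0.99998613,  0.00294645,  0.00436459,  0.08602534],
       [-0.00480806, -0.17278436, -0.98494794,  0.94590667],
       [ 0.        ,  0.        ,  0.        ,  1.        ]])}
side {'vfov': 51.72673552093857, 'cx': 286.5822699526942, 'cy': 210.74903742453333, 'k1': 0.0368009732153219, 'cam_to_world': array([[-0.77660012, -0.43968355,  0.45118801,  0.11335461],
       [-0.62994178,  0.53275074, -0.56511061,  0.61110644],
       [ 0.0080991 , -0.72308715, -0.69070933,  0.68002117],
       [ 0.        ,  0.        ,  0.        ,  1.        ]])}
{'vfov': 60.12673168154113, 'cx': 277.97359582239784, 'cy': 212.41412527796732, 'k1': -0.09345426965057937, 'T_tool_cam': array([[ 1.44921840e-04, -9.67271987e-01, -2.53741761e-01,
         6.88692854e-02],
       [ 9.99999960e-01,  2.01576083e-04, -1.97275625e-04,
         6.19478937e-04],
       [ 2.41967456e-04, -2.53741722e-01,  9.67271978e-01,
        -1.41859874e-01],
       [ 0.00000000e+00,  0.00000000e+00,  0.00000000e+00,
         1.00000000e+00]])}
```

View pics/top0.png

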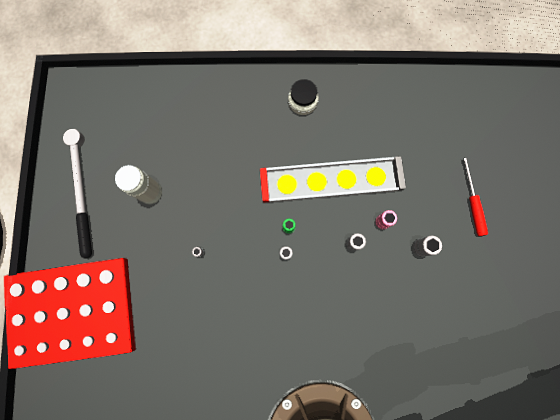

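View pics/side0.png

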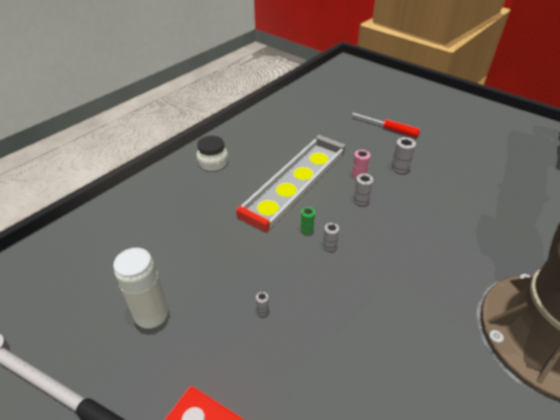

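Top view: the red end is on the left at (265,185), with marks running from (287,184) to (376,177). The plain steel sockets are at (197,252), (286,253), (358,241) and (432,245), growing left to right. The green (289,225) and pink (388,218) look-alikes are to be left alone. Next I'll measure and crop.

```bash
cat > h.py <<'E'
import numpy as np, cv2
from cell import arm
from scipy.spatial.transform import Rotation as R
def K(n):
    m=arm.camera_model(n); f=210/np.tan(np.radians(m['vfov']/2)); return m,f
def pose(n,s=None):
    m,f=K(n)
    if n!='wrist': return m['cam_to_world']
    T=np.eye(4); T[:3,:3]=R.from_rotvec(s['ee_rot']).as_matrix(); T[:3,3]=s['position']; return T@m['T_tool_cam']
def und(n,uv):
    m,f=K(n); d=(np.asarray(uv,float)-[m['cx'],m['cy']])/f; u=d.copy()
    for _ in range(20): u=d/(1+m['k1']*(u@u))
    return np.array([u[0],u[1],1.])
def ray(n,uv,z,s=None):
    T=pose(n,s); d=T[:3,:3]@und(n,uv); o=T[:3,3]; return o+d*(z-o[2])/d[2]
def proj(n,p,s=None):
    m,f=K(n); c=np.linalg.inv(pose(n,s))@np.append(p,1); q=c[:2]/c[2]; q=q*(1+m['k1']*(q@q)); return q*f+[m['cx'],m['cy']]
E
python3 - <<'E'
from h import *
for n in("top","side"):
    im=cv2.imread(f"pics/{n}0.png"); hsv=cv2.cvtColor(im,cv2.COLOR_BGR2HSV)
    y=cv2.inRange(hsv,(22,120,120),(38,255,255)); k,_,st,c=cv2.connectedComponentsWithStats(y)
    for i in range(1,k):
        if st[i,4]>50: print(n,'mark',c[i].round(1),st[i,4],ray(n,c[i],.004).round(4))
im=cv2.imread("pics/top0.png")
tiles=[cv2.resize(im[v-20:v+20,u-20:u+20],(260,260),interpolation=cv2.INTER_CUBIC) for u,v in[(197,252),(286,253),(289,225),(358,241),(388,218),(432,245)]]
cv2.imwrite("pics/crop0.png",np.vstack([np.hstack(tiles[:3]),np.hstack(tiles[3:])]))
E
```

```text
top mark [375.6 176.1] 294 [ 0.6143 -0.1479  0.004 ]
top mark [346.1 178.8] 285 [ 0.6074 -0.0732  0.004 ]
top mark [316.4 181.3] 293 [0.6012 0.0014 0.004 ]
top mark [286.6 183.9] 296 [0.5948 0.0761 0.004 ]
side mark [318.4 158.2] 162 [ 0.6155 -0.1475  0.004 ]
side mark [302.9 173.3] 184 [ 0.6086 -0.0726  0.004 ]
side mark [286.1 189.6] 212 [0.6019 0.0022 0.004 ]
side mark [267.6 207.4] 244 [0.5952 0.0769 0.004 ]
```

View pics/crop0.png

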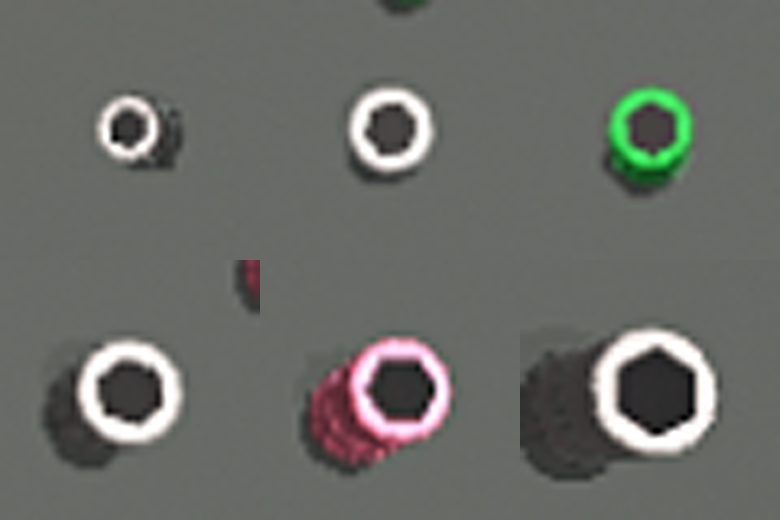

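The crops confirm four plain steel sockets with distinct rim sizes. Green and pink are clearly different. Now the rim centres, cast at the socket heights.

```bash
python3 - <<'E'
from h import *
H={22:.046,29:.056,36:.066,44:.078}
px={22:(197,252),29:(286,253),36:(358,241),44:(432,245)}
top=cv2.imread("pics/top0.png"); side=cv2.imread("pics/side0.png")
def rim(im,uv,r,thr=170):
    g=im.min(2); u,v=map(int,uv); sub=(g[v-r:v+r,u-r:u+r]>thr).astype('uint8')
    cs,_=cv2.findContours(sub,cv2.RETR_EXTERNAL,cv2.CHAIN_APPROX_NONE); c=max(cs,key=cv2.contourArea)
    (a,b),ra=cv2.minEnclosingCircle(c); m=cv2.moments(c); return np.array([m['m10']/m['m00']+u-r,m['m01']/m['m00']+v-r]),ra
for d in H:
    c,ra=rim(top,px[d],14); p=ray('top',c,H[d]); 
    e=ray('top',c+[ra,0],H[d]); print(d,c.round(1),'diam',2*np.linalg.norm(e-p).round(4),p.round(4),'side px',proj('side',p).round(1),'r',np.linalg.norm(p[:2]).round(3))
for nm,uv,h in(('green',(289,225),.056),('pink',(388,218),.066)): print(nm,ray('top',uv,h))
t=[]
for d in H:
    c,_=rim(top,px[d],14);q=proj('side',ray('top',c,H[d]));u,v=q.round().astype(int)
    s=cv2.resize(side[v-20:v+20,u-20:u+20],(300,300),interpolation=cv2.INTER_CUBIC); o=((q-[u-20,v-20]+.5)*7.5).astype(int); cv2.circle(s,o,4,(0,0,255),-1); t.append(s)
cv2.imwrite('pics/sidecrop.png',np.vstack([np.hstack(t[:2]),np.hstack(t[2:])]))
E
```

```text
22 [196.3 251.1] diam 0.021 [0.4245 0.2878 0.046 ] side px [262.  295.9] r 0.513
29 [285.7 252.4] diam 0.0286 [0.4207 0.0797 0.056 ] side px [331.9 227.2] r 0.428
36 [357.5 240.8] diam 0.0354 [ 0.4458 -0.0844  0.066 ] side px [365.1 178.1] r 0.454
44 [432.4 244.7] diam 0.0446 [ 0.4351 -0.2518  0.078 ] side px [406.3 142. ] r 0.503
green [0.48403017 0.07164678 0.056     ]
pink [ 0.49819959 -0.15686143  0.066     ]
```

View pics/sidecrop.png

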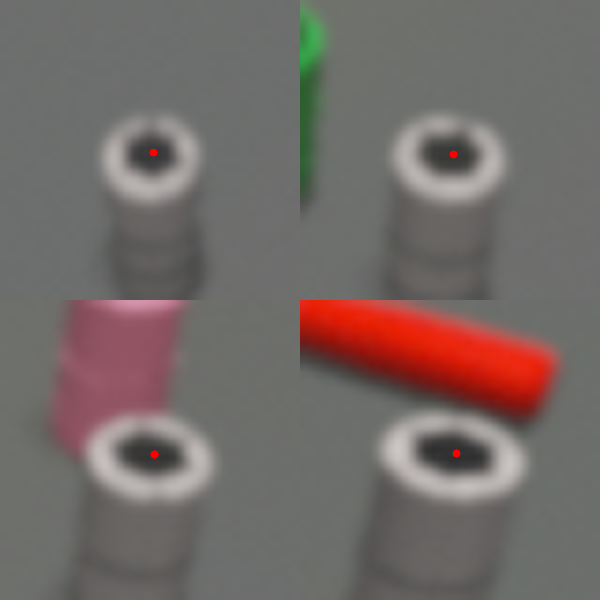

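```bash
python3 -m creep '[[[26,31,0,0,0,-8,1],[26,31,0,0,0,-8,1],[26,31,0,0,0,-8,1],[26,31,0,0,0,-8,1],[26,31,0,0,0,-8,1]]]' 25
cat > st.py <<'E'
from h import *
import sys
s=arm.observe(); M=R.from_rotvec(s['ee_rot']).as_matrix()
print('t',round(s['clock'],2),'pos',s['position'].round(4),'yang',np.degrees(np.arctan2(M[1,1],M[0,1])).round(2),'z',M[:,2].round(3),'w',round(s['width']*92,1),'F',s['force'].round(1))
if len(sys.argv)>2:
    t=np.array(list(map(float,sys.argv[1:4]))); print('delta cm',((t-s['position'])*100).round(2))
E
python3 st.py .4245 .2878 .2
```

```text
clock: 0.6
position: [0.3013, -0.4157, 0.2435]
ee_rot: [-3.138, -0.135, 0.0]
force: [1.0, -0.9, 0.2]
width: 1.001
t 0.6 pos [ 0.3013 -0.4157  0.2435] yang -85.07 z [-0.  0. -1.] w 92.1 F [ 1.  -0.9  0.2]
delta cm [12.32 70.35 -4.35]
```

```bash
python3 -m creep '[[[12,20,-4,0,0,0,1],[12,20,-4,0,0,0,1],[12,20,-4,0,0,0,1],[12,24,-4,0,0,0,1],[12,29,-4,0,0,0,1]]]' >/dev/null
python3 -m creep '[[[0,23,0,0,0,0,1],[0,23,0,0,0,0,1],[0,23,0,0,0,0,1],[0,23,0,0,0,0,1],[0,23,0,0,0,0,1]]]' >/dev/null
python3 st.py .4245 .2878 .12
```

```text
t 1.6 pos [0.4048 0.0378 0.209 ] yang -84.87 z [ 0.     0.001 -1.   ] w 91.8 F [ 0.1 -0.4 -0.1]
delta cm [ 1.97 25.   -8.9 ]
```

```bash
python3 -m creep '[[[1.9,25,-9,0,0,0,1],[1.9,25,-9,0,0,0,1],[1.9,25,-9,0,0,0,1],[1.9,25,-9,0,0,0,1],[1.9,25,-9,0,0,0,1]]]' >/dev/null
python3 -m creep '[[[0,2,0,0,0,0,1],[0,2,0,0,0,0,1],[0,2,0,0,0,0,1]]]'>/dev/null
python3 - <<'E'
from h import *
s=arm.observe(); im=arm.get_image('wrist'); cv2.imwrite('pics/w1.png',im[:,:,::-1]); print(proj('wrist',[.4245,.2878,.046],s))
E
python3 st.py .4245 .2878 .028
```

```text
[278.53176574 227.14044488]
t 2.45 pos [0.4231 0.2877 0.1241] yang -85.1 z [-0.    -0.001 -1.   ] w 92.0 F [ 0.3 -1.  -0.4]
delta cm [ 0.14  0.01 -9.61]
```

View pics/w1.png

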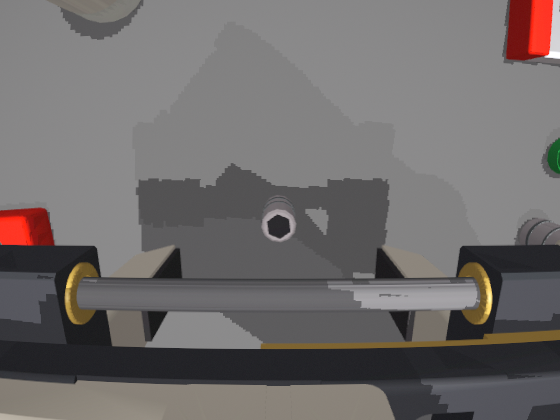

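The wrist view shows the rim centre at about (279,226), against (278.5,227) predicted, so they agree. Now I'll descend and grip.

```bash
python3 -m creep '[[[0.1,0,-4,0,0,0,1],[0.1,0,-7,0,0,0,1],[0.1,0,-9,0,0,0,1],[0.1,0,-9.6,0,0,0,1],[0.1,0,-9.6,0,0,0,-0.4]]]' 25
python3 -m creep '[[[0,0,0,0,0,0,-1],[0,0,0,0,0,0,-1],[0,0,0,0,0,0,-1],[0,0,0,0,0,0,-1],[0,0,0,0,0,0,-1]]]' 25
python3 st.py .5953 .0765 .13
```

```text
clock: 2.95
position: [0.4243, 0.2874, 0.0282]
ee_rot: [3.138, 0.133, -0.001]
force: [0.4, 0.2, 0.7]
width: 0.955
clock: 3.45
position: [0.4244, 0.2889, 0.0286]
ee_rot: [-3.138, -0.135, -0.001]
force: [0.5, 0.2, -0.0]
width: 0.528
t 3.45 pos [0.4244 0.2889 0.0286] yang -85.07 z [ 0.  0. -1.] w 48.6 F [ 0.5  0.2 -0. ]
delta cm [ 17.09 -21.24  10.14]
```

```bash
python3 -m creep '[[[0,0,0,0,0,0,-1],[0,0,0,0,0,0,-1],[0,0,0,0,0,0,-1],[0,0,0,0,0,0,-1],[0,0,0,0,0,0,-1]]]' 25
python3 -m creep '[[[0,0,3,0,0,0,-1],[0,0,6,0,0,0,-1],[0,0,9,0,0,0,-1],[0,0,9,0,0,0,-1]]]' 25
python3 st.py .5953 .0765 .118
```

```text
clock: 3.95
position: [0.4242, 0.2887, 0.0283]
ee_rot: [3.139, 0.135, -0.0]
force: [0.2, 0.2, -1.3]
width: 0.229
clock: 4.35
position: [0.4258, 0.2904, 0.1218]
ee_rot: [-3.135, -0.135, -0.008]
force: [1.3, 0.7, -1.5]
width: 0.232
t 4.35 pos [0.4258 0.2904 0.1218] yang -85.07 z [ 0.005  0.004 -1.   ] w 21.4 F [ 1.3  0.7 -1.5]
delta cm [ 16.95 -21.39  -0.38]
```

```bash
python3 -m creep '[[[17,-21.2,0,0,0,0,-1],[17,-21.2,0,0,0,0,-1],[17,-21.2,0,0,0,0,-1],[17,-21.2,0,0,0,0,-1],[17,-21.2,0,0,0,0,-1]]]' >/dev/null
python3 -m creep '[[[1.5,-1.8,0,0,0,0,-1],[1.5,-1.8,0,0,0,0,-1],[1.5,-1.8,0,0,0,0,-1]]]' >/dev/null
python3 st.py .595 .0765 .118
python3 - <<'E'
from h import *
s=arm.observe(); im=arm.get_image('wrist'); cv2.imwrite('pics/w2.png',im[:,:,::-1]); print(proj('wrist',[.595,.0765,.004],s)); print(arm.observe()['position'])
E
```

```text
t 5.15 pos [0.595  0.0755 0.1173] yang -85.12 z [-0.002  0.    -1.   ] w 21.1 F [-0.2  1.3 -0.9]
delta cm [-0.    0.1   0.07]
[276.07280093 214.77827783]
[0.59464517 0.07669958 0.117595  ]
```

View pics/w2.png

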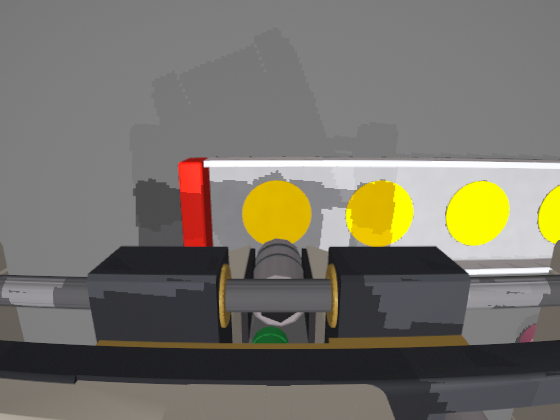

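The wrist view shows mark a at about (277,214) next to the red block, with the socket held upright between the fingers at (278,275). I'll refine the marks from this picture.

```bash
python3 - <<'E'
from h import *
s=arm.observe(); im=cv2.imread('pics/w2.png'); hsv=cv2.cvtColor(im,cv2.COLOR_BGR2HSV)
y=cv2.inRange(hsv,(20,200,100),(38,255,255)); k,_,st,c=cv2.connectedComponentsWithStats(y)
for i in range(1,k):
    if st[i,4]>500: print(c[i].round(1),st[i],ray('wrist',c[i],.004,s).round(4))
E
python3 st.py .595 .0765 .033
```

```text
[276.3 211.8] [ 243  181   68   63 3348] [0.5968 0.0777 0.004 ]
[378.9 213.1] [ 346  181   67   66 3429] [0.6024 0.0027 0.004 ]
[477.1 212.8] [ 446  181   63   64 3130] [ 0.6092 -0.0723  0.004 ]
[550.3 215.8] [538 185  22  58 940] [ 0.6121 -0.1341  0.004 ]
t 5.2 pos [0.5946 0.0767 0.1176] yang -85.01 z [-0.002  0.001 -1.   ] w 21.5 F [-0.1  0.7 -1.2]
delta cm [ 0.04 -0.02 -8.46]
```

```bash
python3 -m creep '[[[0.1,0,-4,0,0,0,-1],[0.1,0,-7,0,0,0,-1],[0.1,0,-8,0,0,0,-1],[0.1,0,-8.5,0,0,0,-1],[0.1,0,-8.5,0,0,0,-1]]]'
python3 st.py .5955 .077 .0325
```

```text
clock: 5.7
position: [0.5966, 0.0767, 0.0338]
ee_rot: [-3.138, -0.137, -0.0]
force: [-0.7, 0.2, 0.4]
width: 0.235
t 5.7 pos [0.5966 0.0767 0.0338] yang -85.0 z [ 0.  0. -1.] w 21.6 F [-0.7  0.2  0.4]
delta cm [-0.11  0.03 -0.13]
```

```bash
python3 -m creep '[[[-0.1,0,-0.1,0,0,0,-1],[-0.1,0,-0.1,0,0,0,-1]]]'
python3 -m creep '[[[0,0,0,0,0,0,-0.1],[0,0,0,0,0,0,-0.1],[0,0,0,0,0,0,-0.1],[0,0,0,0,0,0,-0.1]]]'
python3 -m creep '[[[0,0,2,0,0,0,-0.1],[0,0,5,0,0,0,-0.1],[0,0,9,0,0,0,0.2],[-3,0,11,0,0,0,0.5],[-7,0,11,0,0,0,1]]]'
python3 st.py .4207 .0797 .12
```

```text
clock: 5.9
position: [0.5962, 0.076, 0.0335]
ee_rot: [-3.139, -0.135, -0.003]
force: [-0.8, -0.6, -1.1]
width: 0.233
clock: 6.3
position: [0.5957, 0.0757, 0.0325]
ee_rot: [-3.139, -0.135, -0.0]
force: [-0.6, 1.2, -0.0]
width: 0.443
clock: 6.8
position: [0.5281, 0.0765, 0.1454]
ee_rot: [-3.137, -0.134, -0.011]
force: [0.6, 0.5, -1.0]
width: 0.659
t 6.8 pos [0.5281 0.0765 0.1454] yang -85.12 z [ 0.007  0.002 -1.   ] w 60.6 F [ 0.6  0.5 -1. ]
delta cm [-10.74   0.32  -2.54]
```

```bash
python3 -m creep '[[[-5,0.3,-2.5,0,0,0,0.5],[-10.7,0.3,-2.5,0,0,0,0.2],[-10.7,0.3,-2.5,0,0,0,0.2],[-10.7,0.3,-2.5,0,0,0,0.2]]]'
python3 - <<'E'
from h import *
s=arm.observe(); im=arm.get_image('wrist'); cv2.imwrite('pics/w3.png',im[:,:,::-1]); print(proj('wrist',[.4207,.0797,.056],s))
im=arm.get_image('side'); cv2.imwrite('pics/s3.png',cv2.resize(im[130:260,200:380,::-1],None,fx=3,fy=3,interpolation=cv2.INTER_CUBIC))
print(proj('side',[.5955,.0767,.05]))
E
python3 st.py .4207 .0797 .034
```

```text
clock: 7.2
position: [0.4167, 0.0784, 0.1175]
ee_rot: [3.138, 0.137, -0.001]
force: [1.2, 0.3, 0.4]
width: 0.605
[275.52415448 231.24985033]
[267.11786221 192.0811469 ]
t 7.3 pos [0.4202 0.0789 0.1179] yang -85.08 z [ 0.002  0.    -1.   ] w 55.3 F [0.2 0.2 0.2]
delta cm [ 0.05  0.08 -8.39]
```

View pics/w3.png

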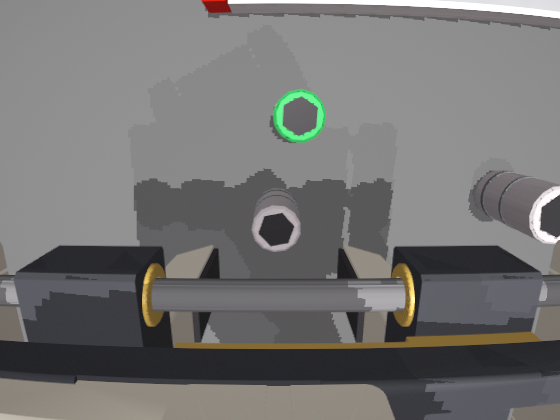

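View pics/s3.png

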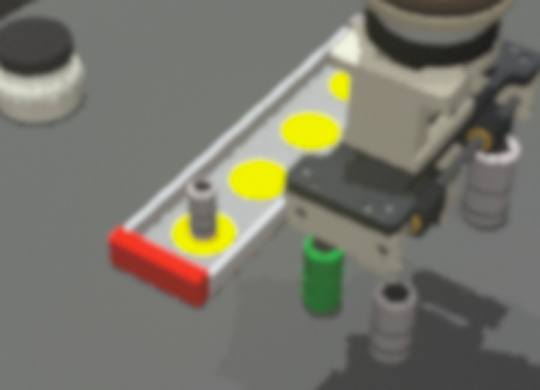

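The 22 stands upright on the mark by the red block. The wrist view shows the 29 rim at (276,228) between the open jaws, with green ahead of it at (299,116). Descending on the 29.

```bash
python3 -m creep '[[[0.1,0.1,-4,0,0,0,0.2],[0.1,0.1,-7,0,0,0,0.2],[0.1,0.1,-8.3,0,0,0,0.2],[0.1,0.1,-8.3,0,0,0,-1],[0.1,0.1,-8.3,0,0,0,-1]]]' 
python3 -m creep '[[[0,0,0,0,0,0,-1],[0,0,0,0,0,0,-1],[0,0,0,0,0,0,-1],[0,0,0,0,0,0,-1]]]' 
python3 st.py .602 .002 .13
python3 -m creep '[[[0,0,3,0,0,0,-1],[0,0,6,0,0,0,-1],[0,0,10,0,0,0,-1],[0,0,10,0,0,0,-1]]]'
python3 st.py .602 .0020 .13
```

```text
clock: 7.8
position: [0.421, 0.0801, 0.0345]
ee_rot: [-3.138, -0.135, -0.001]
force: [0.1, 0.2, 0.7]
width: 0.476
clock: 8.2
position: [0.4207, 0.0799, 0.0351]
ee_rot: [-3.138, -0.135, -0.004]
force: [0.9, -0.4, 7.4]
width: 0.309
t 8.2 pos [0.4207 0.0799 0.0351] yang -85.08 z [ 0.002  0.    -1.   ] w 28.5 F [ 0.9 -0.4  7.4]
delta cm [18.13 -7.79  9.49]
clock: 8.6
position: [0.4219, 0.0805, 0.1384]
ee_rot: [-3.138, -0.135, -0.011]
force: [0.8, 0.6, -2.4]
width: 0.31
t 8.6 pos [0.4219 0.0805 0.1384] yang -85.08 z [ 0.007  0.001 -1.   ] w 28.5 F [ 0.8  0.6 -2.4]
delta cm [18.01 -7.85 -0.84]
```

```bash
python3 -m creep '[[[18.1,-7.8,-1,0,0,0,-1],[18.1,-7.8,-1,0,0,0,-1],[18.1,-7.8,-1,0,0,0,-1],[18.1,-7.8,-1,0,0,0,-1],[18.1,-7.8,-1,0,0,0,-1]]]' >/dev/null
python3 -m creep '[[[0,0,0,0,0,0,-1],[0,0,0,0,0,0,-1]]]' 
python3 st.py .602 .0022 .039
```

```text
clock: 9.3
position: [0.5992, 0.0024, 0.1236]
ee_rot: [-3.138, -0.137, 0.003]
force: [-0.9, 0.0, -1.5]
width: 0.312
t 9.3 pos [0.5992 0.0024 0.1236] yang -85.01 z [-0.002  0.    -1.   ] w 28.7 F [-0.9  0.  -1.5]
delta cm [ 0.28 -0.02 -8.46]
```

```bash
python3 -m creep '[[[0.2,0,-3,0,0,0,-1],[0.2,0,-6,0,0,0,-1],[0.2,0,-8,0,0,0,-1],[0.2,0,-8.2,0,0,0,-1],[0.2,0,-8.2,0,0,0,-1]]]'
python3 st.py .602 .0022 .0388
```

```text
clock: 9.8
position: [0.6018, 0.0024, 0.0426]
ee_rot: [-3.138, -0.137, 0.001]
force: [-0.5, -0.4, -0.8]
width: 0.314
t 9.8 pos [0.6018 0.0024 0.0426] yang -85.0 z [-0.001  0.    -1.   ] w 28.9 F [-0.5 -0.4 -0.8]
delta cm [ 0.02 -0.02 -0.38]
```

```bash
python3 -m creep '[[[0,0,-0.2,0,0,0,-1],[0,0,-0.3,0,0,0,-1],[0,0,-0.3,0,0,0,-1]]]'
python3 st.py .602 .0022 .0388
```

```text
clock: 10.1
position: [0.603, 0.0018, 0.0401]
ee_rot: [3.139, 0.135, 0.002]
force: [0.0, -0.0, -2.1]
width: 0.308
t 10.1 pos [0.603  0.0018 0.0401] yang -85.07 z [ 0.001 -0.    -1.   ] w 28.3 F [ 0.  -0.  -2.1]
delta cm [-0.1   0.04 -0.13]
```

```bash
python3 -m creep '[[[-0.1,0,-0.1,0,0,0,-1],[-0.1,0,-0.1,0,0,0,-1]]]'
python3 -m creep '[[[0,0,0,0,0,0,0],[0,0,0,0,0,0,0],[0,0,0,0,0,0,0],[0,0,0,0,0,0,0]]]'
python3 -m creep '[[[0,0,2,0,0,0,0],[0,0,5,0,0,0,0],[0,0,9,0,0,0,0.2],[-3,0,12,0,0,0,0.5],[-7,0,12,0,0,0,0.5]]]'
python3 st.py .4458 -.0844 .13
```

```text
clock: 10.3
position: [0.6024, 0.0017, 0.0393]
ee_rot: [3.139, 0.135, 0.003]
force: [0.0, -0.7, 4.6]
width: 0.309
clock: 10.7
position: [0.6015, 0.0017, 0.0382]
ee_rot: [3.139, 0.135, -0.001]
force: [-0.5, -1.4, 0.2]
width: 0.495
clock: 11.2
position: [0.5346, 0.0025, 0.1622]
ee_rot: [-3.138, -0.135, -0.013]
force: [0.7, 0.8, 0.3]
width: 0.711
t 11.2 pos [0.5346 0.0025 0.1622] yang -85.08 z [ 0.008  0.001 -1.   ] w 65.4 F [0.7 0.8 0.3]
delta cm [-8.88 -8.69 -3.22]
```

```bash
python3 -m creep '[[[-8.8,-8.7,-3,0,0,0,0.5],[-8.8,-8.7,-3,0,0,0,0.5],[-8.8,-8.7,-3,0,0,0,0.5],[-8.8,-8.7,-3,0,0,0,0.5],[-8.8,-8.7,-3,0,0,0,0.5]]]'
python3 - <<'E'
from h import *
s=arm.observe(); im=arm.get_image('wrist'); cv2.imwrite('pics/w4.png',im[:,:,::-1]); print(proj('wrist',[.4458,-.0844,.066],s))
im=arm.get_image('side'); cv2.imwrite('pics/s4.png',cv2.resize(im[130:260,200:380,::-1],None,fx=3,fy=3,interpolation=cv2.INTER_CUBIC))
E
python3 st.py .4458 -.0844 .040
```

```text
clock: 11.7
position: [0.4438, -0.0855, 0.1285]
ee_rot: [3.139, 0.133, 0.001]
force: [0.6, 0.1, 0.5]
width: 0.754
[275.63025511 234.05456556]
t 11.8 pos [ 0.4449 -0.0844  0.1288] yang -85.01 z [ 0.002  0.    -1.   ] w 68.6 F [ 0.1 -0.4  0. ]
delta cm [ 0.09  0.   -8.88]
```

View pics/w4.png

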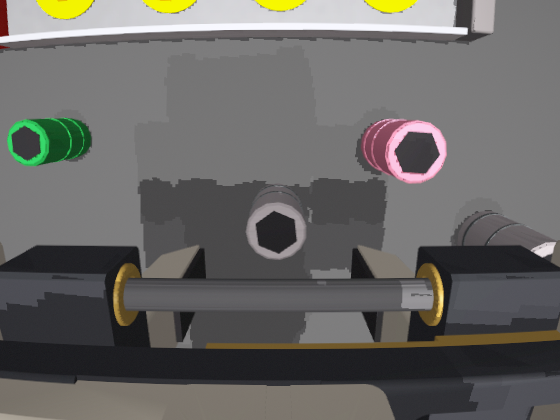

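View pics/s4.png

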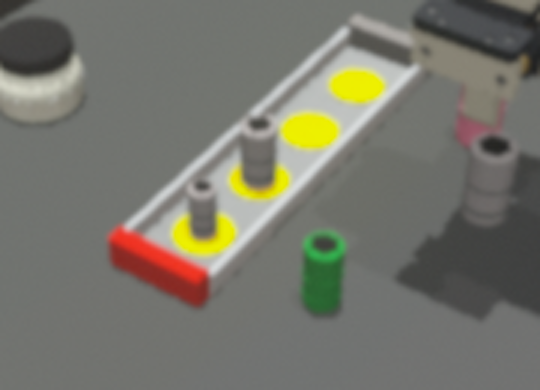

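The 22 and 29 stand on their marks. The 36 rim is centred at about (277,231), and pink at (414,151) is clear of the fingers. Descending on the 36.

```bash
python3 -m creep '[[[0.1,0,-4,0,0,0,0.5],[0.1,0,-7,0,0,0,0.5],[0.1,0,-8.8,0,0,0,0.5],[0.1,0,-8.8,0,0,0,-1],[0.1,0,-8.8,0,0,0,-1]]]' 
python3 -m creep '[[[0,0,0,0,0,0,-1],[0,0,0,0,0,0,-1],[0,0,0,0,0,0,-1],[0,0,0,0,0,0,-1],[0,0,0,0,0,0,-1]]]' 35
python3 st.py .6085 -.0725 .13
python3 -m creep '[[[0,0,3,0,0,0,-1],[0,0,6,0,0,0,-1],[0,0,11,0,0,0,-1],[0,0,11,0,0,0,-1]]]'
python3 st.py .6085 -.0725 .145
```

```text
clock: 12.3
position: [0.4455, -0.0843, 0.0406]
ee_rot: [-3.138, -0.138, -0.0]
force: [0.2, -0.5, -0.6]
width: 0.623
clock: 12.8
position: [0.4454, -0.0852, 0.0412]
ee_rot: [3.138, 0.135, 0.003]
force: [-1.0, 1.2, 7.3]
width: 0.385
t 12.8 pos [ 0.4454 -0.0852  0.0412] yang -85.07 z [ 0.002 -0.    -1.   ] w 35.4 F [-1.   1.2  7.3]
delta cm [16.31  1.27  8.88]
clock: 13.2
position: [0.4478, -0.0854, 0.1555]
ee_rot: [3.137, 0.135, 0.014]
force: [0.4, -0.4, -3.0]
width: 0.383
t 13.2 pos [ 0.4478 -0.0854  0.1555] yang -85.08 z [ 0.009 -0.002 -1.   ] w 35.3 F [ 0.4 -0.4 -3. ]
delta cm [16.07  1.29 -1.05]
```

```bash
python3 -m creep '[[[16.3,1.2,-1,0,0,0,-1],[16.3,1.2,-1,0,0,0,-1],[16.3,1.2,-1,0,0,0,-1],[16.3,1.2,-1,0,0,0,-1],[16.3,1.2,-1,0,0,0,-1]]]' >/dev/null
python3 -m creep '[[[0,0,0,0,0,0,-1],[0,0,0,0,0,0,-1]]]' >/dev/null
python3 st.py .6085 -.0725 .045
python3 -m creep '[[[0,0,-4,0,0,0,-1],[0,0,-7,0,0,0,-1],[0,0,-9,0,0,0,-1],[0,0,-9.2,0,0,0,-1],[0,0,-9.2,0,0,0,-1]]]'
python3 st.py .6085 -.0725 .045
```

```text
t 13.9 pos [ 0.6061 -0.0737  0.14  ] yang -85.08 z [-0.002 -0.001 -1.   ] w 35.1 F [ 0.2 -0.3 -2.2]
delta cm [ 0.24  0.12 -9.5 ]
clock: 14.4
position: [0.607, -0.0735, 0.0488]
ee_rot: [3.139, 0.135, -0.001]
force: [-0.6, 0.1, -2.1]
width: 0.386
t 14.4 pos [ 0.607  -0.0735  0.0488] yang -85.08 z [-0.001 -0.    -1.   ] w 35.5 F [-0.6  0.1 -2.1]
delta cm [ 0.15  0.1  -0.38]
```

```bash
python3 -m creep '[[[0.1,0.1,-0.1,0,0,0,-1],[0.1,0.1,-0.2,0,0,0,-1],[0.1,0.1,-0.3,0,0,0,-1],[0.1,0.1,-0.4,0,0,0,-1]]]'
python3 st.py .6085 -.0725 .045
```

```text
clock: 14.8
position: [0.6091, -0.0723, 0.0453]
ee_rot: [3.138, 0.135, 0.002]
force: [-5.3, -0.6, 15.6]
width: 0.382
t 14.8 pos [ 0.6091 -0.0723  0.0453] yang -85.07 z [ 0.001 -0.    -1.   ] w 35.1 F [-5.3 -0.6 15.6]
delta cm [-0.06 -0.02 -0.03]
```

Contact with the floor at 16 N. Releasing to about 50 mm.

```bash
python3 -m creep '[[[0,0,0.1,0,0,0,0.1],[0,0,0.1,0,0,0,0.1],[0,0,0.1,0,0,0,0.1],[0,0,0.1,0,0,0,0.1]]]'
python3 -m creep '[[[0,0,2,0,0,0,0.1],[0,0,5,0,0,0,0.1],[0,0,9,0,0,0,0.2],[-3,-2,12,0,0,0,0.7],[-6,-6,12,0,0,0,0.7]]]'
python3 st.py .4351 -.2518 .14
```

```text
clock: 15.2
position: [0.6087, -0.0723, 0.0454]
ee_rot: [3.139, 0.135, 0.0]
force: [0.3, 0.2, -0.6]
width: 0.546
clock: 15.7
position: [0.5515, -0.1289, 0.1697]
ee_rot: [-3.138, -0.145, -0.013]
force: [0.9, -1.5, 0.1]
width: 0.726
t 15.7 pos [ 0.5515 -0.1289  0.1697] yang -84.71 z [ 0.008  0.001 -1.   ] w 66.8 F [ 0.9 -1.5  0.1]
delta cm [-11.64 -12.29  -2.97]
```

```bash
python3 -m creep '[[[-11.5,-12.2,-3,0,0,0,0.7],[-11.5,-12.2,-3,0,0,0,0.7],[-11.5,-12.2,-3,0,0,0,0.7],[-11.5,-12.2,-3,0,0,0,0.7],[-11.5,-12.2,-3,0,0,0,0.7]]]'
python3 - <<'E'
from h import *
s=arm.observe(); im=arm.get_image('wrist'); cv2.imwrite('pics/w5.png',im[:,:,::-1]); print(proj('wrist',[.4351,-.2518,.078],s))
im=arm.get_image('side'); cv2.imwrite('pics/s5.png',cv2.resize(im[110:260,200:420,::-1],None,fx=3,fy=3,interpolation=cv2.INTER_CUBIC))
E
python3 st.py .4351 -.2518 .053
```

```text
clock: 16.2
position: [0.4303, -0.2573, 0.1346]
ee_rot: [3.138, 0.126, -0.004]
force: [0.6, 1.0, 0.4]
width: 0.85
[268.20692743 231.74257732]
t 16.3 pos [ 0.4338 -0.2543  0.1355] yang -85.12 z [ 0.  0. -1.] w 77.9 F [1.1 0.7 0.7]
delta cm [ 0.13  0.25 -8.25]
```

View pics/w5.png

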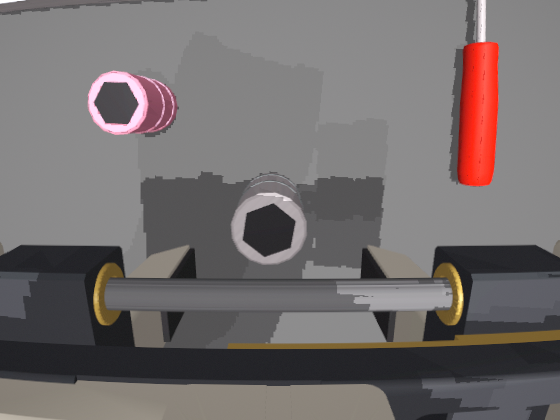

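View pics/s5.png

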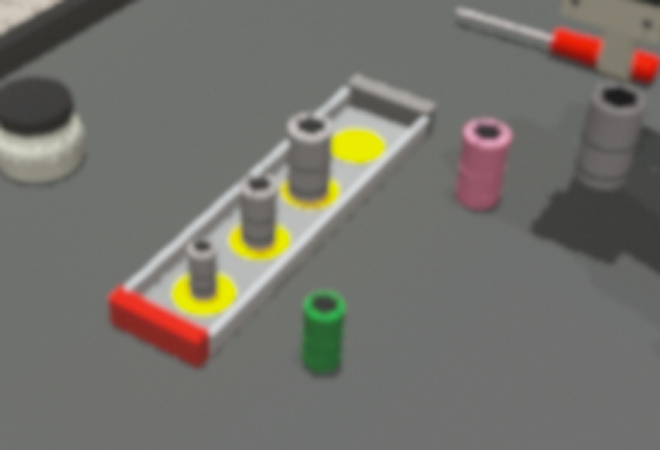

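Three sockets are placed upright. The 44 rim is at (269,229), matching the prediction, with a 2 mm y correction. Descending.

```bash
python3 -m creep '[[[0.1,0.2,-3,0,0,0,0.7],[0.1,0.2,-6,0,0,0,0.7],[0.1,0.2,-8.2,0,0,0,0.7],[0.1,0.2,-8.2,0,0,0,-1],[0.1,0.2,-8.2,0,0,0,-1]]]' 
python3 -m creep '[[[0,0,0,0,0,0,-1],[0,0,0,0,0,0,-1],[0,0,0,0,0,0,-1],[0,0,0,0,0,0,-1],[0,0,0,0,0,0,-1]]]' 45
python3 st.py .615 -.1473 .13
python3 -m creep '[[[0,0,3,0,0,0,-1],[0,0,6,0,0,0,-1],[0,0,11,0,0,0,-1],[0,0,12,0,0,0,-1],[0,0,12,0,0,0,-1]]]'
python3 st.py .615 -.1473 .17
```

```text
clock: 16.8
position: [0.4358, -0.2512, 0.0537]
ee_rot: [-3.138, -0.138, -0.001]
force: [-0.5, -0.1, -0.5]
width: 0.726
clock: 17.3
position: [0.4353, -0.2524, 0.0542]
ee_rot: [3.138, 0.135, 0.002]
force: [-0.7, 1.8, 7.6]
width: 0.468
t 17.3 pos [ 0.4353 -0.2524  0.0542] yang -85.07 z [ 0.002 -0.001 -1.   ] w 43.1 F [-0.7  1.8  7.6]
delta cm [17.97 10.51  7.58]
clock: 17.8
position: [0.4353, -0.2529, 0.1749]
ee_rot: [3.136, 0.134, 0.005]
force: [-0.1, -0.3, -5.6]
width: 0.468
t 17.8 pos [ 0.4353 -0.2529  0.1749] yang -85.1 z [ 0.003 -0.002 -1.   ] w 43.0 F [-0.1 -0.3 -5.6]
delta cm [17.97 10.56 -0.49]
```

```bash
python3 -m creep '[[[18,10.5,-1,0,0,0,-1],[18,10.5,-1,0,0,0,-1],[18,10.5,-1,0,0,0,-1],[18,10.5,-1,0,0,0,-1],[18,10.5,-1,0,0,0,-1]]]' >/dev/null
python3 -m creep '[[[0,0,0,0,0,0,-1],[0,0,0,0,0,0,-1],[0,0,0,0,0,0,-1]]]' 
python3 st.py .615 -.1473 .058
python3 - <<'E'
from h import *
s=arm.observe(); im=arm.get_image('wrist'); cv2.imwrite('pics/w6.png',im[:,:,::-1])
hsv=cv2.cvtColor(cv2.imread('pics/w6.png'),cv2.COLOR_BGR2HSV)
y=cv2.inRange(hsv,(20,200,100),(38,255,255)); k,_,st,c=cv2.connectedComponentsWithStats(y)
for i in range(1,k):
    if st[i,4]>500: print(c[i].round(1),st[i],ray('wrist',c[i],.004,s).round(4))
E
```

```text
clock: 18.6
position: [0.613, -0.1487, 0.1622]
ee_rot: [3.138, 0.133, -0.004]
force: [-0.2, -0.9, -3.5]
width: 0.469
t 18.6 pos [ 0.613  -0.1487  0.1622] yang -85.16 z [-0.003 -0.001 -1.   ] w 43.2 F [-0.2 -0.9 -3.5]
delta cm [  0.2    0.14 -10.42]
[276.4 190.3] [ 248  169   58   44 1853] [ 0.6219 -0.1471  0.004 ]
[110.3 195.5] [  77  171   54   56 1077] [ 0.6057 -0.0047  0.004 ]
[199.6 192.9] [162 170  55  57 682] [ 0.6143 -0.0825  0.004 ]
[ 28.5 198.1] [   0  173   49   54 1281] [0.5973 0.0721 0.004 ]
```

View pics/w6.png

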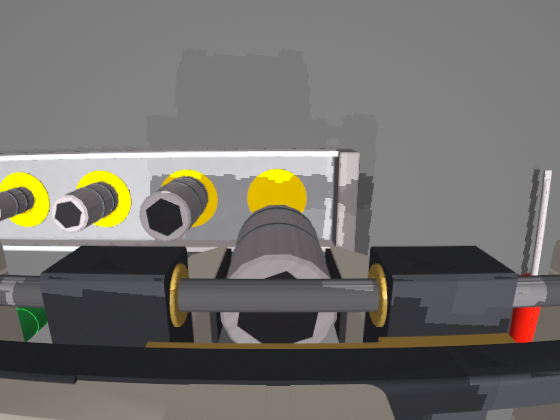

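The wrist view shows the 44 held upright over mark d (yellow span 248–306, centre 277, y = -0.147). Lowering.

```bash
python3 -m creep '[[[0.1,0.1,-3,0,0,0,-1],[0.1,0.1,-6,0,0,0,-1],[0.1,0.1,-9,0,0,0,-1],[0.1,0.1,-10,0,0,0,-1],[0.1,0.1,-10,0,0,0,-1]]]'
python3 -m creep '[[[0,0,-0.1,0,0,0,-1],[0,0,-0.2,0,0,0,-1],[0,0,-0.2,0,0,0,-1]]]'
python3 st.py .615 -.1473 .0582
```

```text
clock: 19.15
position: [0.6141, -0.1469, 0.0622]
ee_rot: [-3.138, -0.134, 0.005]
force: [-0.5, 0.1, -2.8]
width: 0.478
clock: 19.45
position: [0.6164, -0.1465, 0.0626]
ee_rot: [3.138, 0.135, 0.003]
force: [-0.4, -0.3, -3.5]
width: 0.47
t 19.45 pos [ 0.6164 -0.1465  0.0626] yang -85.08 z [ 0.002 -0.    -1.   ] w 43.2 F [-0.4 -0.3 -3.5]
delta cm [-0.14 -0.08 -0.44]
```

```bash
python3 -m creep '[[[-0.1,-0.1,-0.1,0,0,0,-1],[-0.1,-0.1,-0.2,0,0,0,-1],[-0.1,-0.1,-0.3,0,0,0,-1],[-0.1,-0.1,-0.3,0,0,0,-1]]]'
python3 st.py .615 -.1473 .0582
```

```text
clock: 19.85
position: [0.6147, -0.1474, 0.0584]
ee_rot: [3.139, 0.135, 0.0]
force: [-1.6, -0.5, -2.9]
width: 0.477
t 19.85 pos [ 0.6147 -0.1474  0.0584] yang -85.07 z [ 0. -0. -1.] w 43.9 F [-1.6 -0.5 -2.9]
delta cm [ 0.03  0.01 -0.02]
```

```bash
python3 -m creep '[[[0,0,-0.1,0,0,0,-1],[0,0,-0.1,0,0,0,-1]]]'
python3 -m creep '[[[0,0,0,0,0,0,-1]]]'
```

```text
clock: 20.05
position: [0.6148, -0.1473, 0.0583]
ee_rot: [3.138, 0.135, 0.001]
force: [-2.6, 0.1, 6.9]
width: 0.473
clock: 20.15
position: [0.6148, -0.1473, 0.0583]
ee_rot: [3.138, 0.135, 0.001]
force: [-3.2, 0.7, 8.0]
width: 0.467
```

Contact. Releasing to about 56 mm so the fingers stay clear of the 36 and the grey end.

```bash
python3 -m creep '[[[0,0,0,0,0,0,0.22],[0,0,0,0,0,0,0.22],[0,0,0,0,0,0,0.22],[0,0,0,0,0,0,0.22]]]'
python3 -m creep '[[[0,0,2,0,0,0,0.22],[0,0,5,0,0,0,0.22],[0,0,9,0,0,0,0.22],[-3,0,13,0,0,0,0.22],[-8,-2,14,0,0,0,0.22]]]'
python3 -m creep '[[[-15,-15,0,0,0,0,0.22],[-15,-15,0,0,0,0,0.22],[-15,-15,0,0,0,0,0.22],[-15,-15,0,0,0,0,0.22],[-15,-15,0,0,0,0,0.22]]]'
python3 - <<'E'
from h import *
H=[.05,.06,.07,.082]; D=[22,29,36,44]; Mk=np.array([[.595,.0767],[.6017,.002],[.6083,-.0727],[.6148,-.1475]])
for n in('top','side'):
    im=arm.get_image(n)[:,:,::-1].copy(); cv2.imwrite(f'pics/{n}9.png',im)
    v=cv2.resize(im[130:270,180:460] if n=='top' else im[110:260,200:420],None,fx=2.8,fy=2.8,interpolation=cv2.INTER_CUBIC); cv2.imwrite(f'pics/{n}9c.png',v)
    g=im.min(2)
    for h,d,m in zip(H,D,Mk):
        q=proj(n,[*m,h]); print(n,d,'rim centre expected px',q.round(1), 'px/mm',np.linalg.norm(proj(n,[m[0],m[1]+.001,h])-q).round(2))
E
```

```text
clock: 20.55
position: [0.6147, -0.1473, 0.0573]
ee_rot: [-3.139, -0.135, -0.0]
force: [-0.3, -0.2, 0.6]
width: 0.612
clock: 21.05
position: [0.5428, -0.1625, 0.2009]
ee_rot: [-3.138, -0.143, -0.014]
force: [0.6, -0.8, 1.1]
width: 0.613
clock: 21.55
position: [0.3841, -0.32, 0.1963]
ee_rot: [3.137, 0.123, -0.004]
force: [0.1, 0.5, 0.5]
width: 0.609
top 22 rim centre expected px [286.6 179.2] px/mm 0.42
top 29 rim centre expected px [318.2 175.3] px/mm 0.42
top 36 rim centre expected px [350.4 171.4] px/mm 0.43
top 44 rim centre expected px [383.3 167.3] px/mm 0.43
side 22 rim centre expected px [267.3 192.2] px/mm 0.38
side 29 rim centre expected px [286.3 171.1] px/mm 0.35
side 36 rim centre expected px [304.  151.5] px/mm 0.32
side 44 rim centre expected px [320.5 132.7] px/mm 0.3
```

View pics/top9c.png

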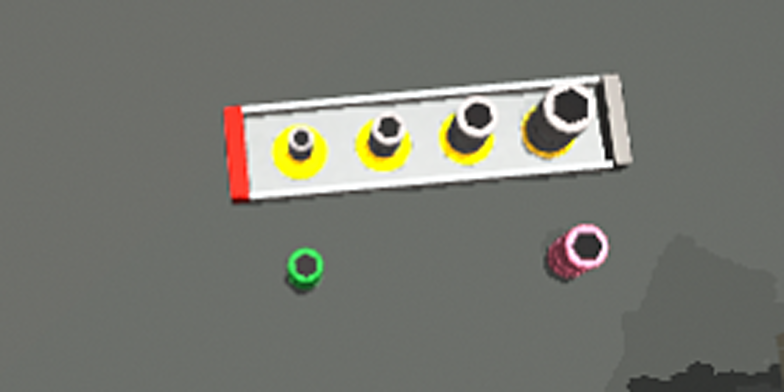

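View pics/side9c.png

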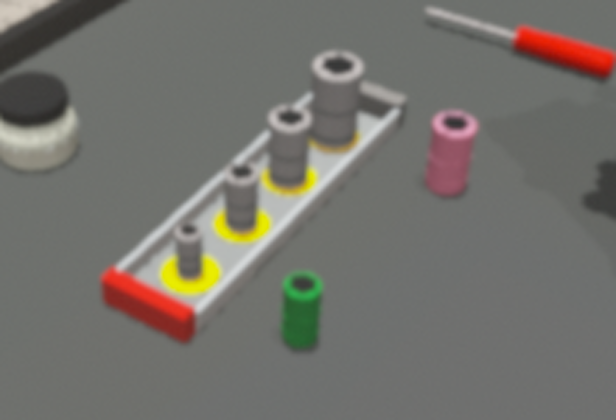

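All four hexagon centres in the top view, (287,179.5), (318.6,175.4), (350.4,171.5) and (383.2,167.5), lie within about 0.5 px (about 1 mm) of those expected over the marks. One last check that the can and other items haven't moved, then I'll hand in.

```bash
python3 - <<'E'
from h import *
a=cv2.imread('pics/top0.png').astype(int);b=cv2.imread('pics/top9.png').astype(int)
for n,(u,v,w) in dict(can=(138,185,28),green=(289,225,11),pink=(388,218,13),driver=(475,195,35),tub=(303,97,20)).items():
    print(n,abs(a-b)[v-w:v+w,u-w:u+w].max(2).mean().round(2))
print(arm.observe()['clock']); print(arm.sign_off())
E
```

```text
can 4.14
green 4.66
pink 4.77
driver 4.4
tub 4.01
21.65
the job is handed in; nothing more can be done
None
```

All four sockets are in the rack, smallest to largest from the red end block (22, 29, 36, 44 mm). Each stands upright with its open end up. I handed the job in at 21.7 s of the 102 s allowed.

- **Position:** in the last top view, each socket's centre was within about 1 mm of its mark. I only looked over the side view rather than measuring it, and there too all four stand upright on their marks.
- **Other items:** the spray can, the green and pink look-alikes, the screwdriver and the tub showed only image noise compared with the first picture, so they have not moved.
- **Force:** the highest reading I saw was about 16 N, when setting down the 36 mm socket. I read it at the end of each move, not continuously.
- **Disagreements:** the top and side cameras disagreed by about 1 mm on the marks. The wrist view put partly hidden marks up to 10 mm off, because the sockets cut into the outline I measured. I therefore took the mark positions mainly from the top and side views.

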